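# Fetch the spare print head from the orange case

## Robot

A 6-joint arm with a two-finger parallel gripper is mounted at the origin on the work surface. World frame = base frame: x ahead of the robot, y to its left, z up, the work surface at z = 0. Lengths are in mm, angles in rad, forces in N, time in s.
With the tool pointing down it reaches from about 275 to 750 mm from the base axis. Payload 10.2 kg.
Tool frame: the origin (TCP) lies between the finger pads; the fingertips stand 17 mm ahead of it and the grasp point (between the pads) lies 2 mm behind it; z points along the fingers, y is the line along which they close (so a half turn about z gives the same grasp; the last joint's range is limited). The gripper opens to 85 mm and grips with 20 to 120 N. Pads are 22 mm wide; open, the fingers measure 114 mm over their backs; the gripper's body (76 mm by 85 mm) begins 54 mm behind the grasp point. The pads swing forward as they close: fully open they stand 13 mm farther back than shut.
Start: joints at [-1.556, 0.313, 1.498, -0, 1.331, -0.223], TCP at [123.658, -510.235, 248.294] pointing down, gripper open.
Joint ranges: [-2.94, 2.94], [-0.97, 2.17], [0.19, 2.56], [-1.23, 4.37], [0.02, 3.11], [-2.88, 2.88]. Speed limits (rad/s): [2.39, 2.39, 3.01, 3.14, 3.14, 3.14].

## Interface

Orientations are given as a unit quaternion [w, x, y, z].
In Python, from rig import * gives the robot as it stands.
- The arm moves only by the tool step_arm, never from a script. Its argument "commands" is text: rows parted by semicolons, each of 7 numbers parted by spaces: the opening, from 0 (shut) to 1 (fully open), then the shift along the tool's x, y, z in cm, then the turn, a rotation vector about the tool's x, y, z in rad. In form: hand x y z rx ry rz; .... A call has 1 to 20 rows; each row is the pose to reach, as a shift and turn from the pose commanded when the call began, along the tool's axes at that moment; what a row does not reach only later rows make up. A row lasts 1/12 s, in which the tool goes at most 41.7 mm and 7.16 degrees, less where a joint would pass 70% of its speed; a pose out of reach is approached as far as the arm can. A call with a gripper value outside its range is refused whole. The fingers move at their own pace and stop on an object; "newtons" is the grip in N (left out, the last holds). Time passes only in rows, so rows that repeat a pose let the fingers close. It gives the time, the measured TCP pose, the force, the opening and the grip force at its end, in the units of the state.
- sense(): the state, without advancing time (a new reading comes with each control period).
- capture(name): name is "scene" or "top"; returns the picture (400x640x3 uint8, red, green, blue); there is no depth.
- camera_model(name): a dict with "mtx" (3x3 intrinsics, pixels), "eye" and "rotation" of the camera in the world. Camera axes: x right, y down, z forward; pixel columns grow to the right and rows downward; lengths in mm; the calibration is good to about 2 mm. A picture is of the moment at which its call begins. camera_model takes no time and is no camera call.
- finish_job(): hands the job in; it is judged then, once.
Trained networks look in the newest picture that a camera, given by its name, has taken for a name from the list of things; names that differ only in an ending like _2 or _b are one class to them, and where a whole thing is asked for, a point or a joint stands for the part that bears it (a point fixed in the world has none). Each returns a list of dicts, best first, with "score" (0 to 1); they miss things now and then, are a little off and sometimes report something else, mostly with a low value. They report only what shows in the picture. A call takes as long as a camera call. They do not tell look-alikes from the thing itself.
- search_frame(camera, label): "rect" ([centre column, centre row, width, height] in pixels, round what is visible of it).
- trace(camera, label): "mask" (400x640 bool, what is visible of it) and "rect" ([centre column, centre row, width, height] in pixels, round what is visible of it).
- spot_point(camera, label): "xy" ([column, row] in pixels: a listed point, or the origin of a listed thing).
The state is a dict: "time_s": time; "joints": joint angles; "dq": joint speeds; "tau": joint torques, N m; "eef_pos": TCP position; "ee_rot": TCP orientation; "force": force on the tool from outside, world axes, zero at the start; "wrist_torque": the same for the moment, N m; "grip_width": opening from 0.0 (shut) to 1.0 (fully open); "grip_force": force on a finger pad.
Only numpy, scipy, OpenCV 4.12 (cv2) and the standard library are available. Lean on these libraries where they do the work, as an engineer would, in place of code of your own. Each camera call takes 0.05 s, during which the arm holds its last target. There are 200 camera calls.

## Task

In the 3D-print room, two clamshell cases stand with their lids ajar. Push the orange lid back past upright so that it falls open and stays open, then lift the print head out of that case and stand it upright, without dropping it, in the white tray. Leave the black-lidded case as it is.

Things in the scene. Friction and masses are not known exactly. Their poses are not given: they have to be found in the camera images.
- orange_lip (a point): Free edge of the orange lid: middle of its 60 mm wide thumb lip. Site x: to the hinge, 128 mm away, 52 mm above table; y: along hinge; z: out of lid, tilting as it opens. Rests ajar 0.7 rad above closed, lip 134 mm high, 98 mm in front of hinge. Light, free swing (1 N at lip from the front): falls back if left short of upright (1.57 rad, lip 180 mm high), past it falls to its stop at 2.0 rad.
- head_center (a point): Centre of the red-capped print head in the orange case: finned metal block, brass tip on top, 34 x 34 x 62 mm high, about 0.18 kg; z up, y along hinge (within 3 deg). Stands 6 mm above table in a loose pocket, insert top 30 mm above table, 63 mm in front of hinge, mid-case. Case fixed, grey, 120 mm deep x 160 wide (along hinge) x 50 high, walls 4. A blue-capped twin in the other case is not wanted.
- tray: White shallow tray fixed to the table, 160 mm (x) x 140 mm (y), rim 14 mm high, walls and floor 4 mm thick; origin at the centre of its underside, on the table; z up.
- dark_lip (a point): The same point on the black lid of the other case, which is built, sized and ajar just like the orange one but holds another head. To be left as it is.
Things that resemble listed ones, but are neither listed nor needed, are in the scene too. What is shaped like the part that bears orange_lip but pink is not meant. There is more than one size of the tray; the job needs the larger.

How it is judged (in metres and radians):
On the way, in this order (a step that is already met when the one before it is completed fails the run):
1. the orange lid has been pushed past upright and lies open near its stop (more than 1.8 rad), the head still in the case (angle between orange_lip's own z axis and vertical above 1.8 rad and height (world z) of head_center below 0.06 m), for 0.2 s.
2. the print head is lifted clear of the case, its centre more than 100 mm above the table, with the lid still open (angle between orange_lip's own z axis and vertical above 1.8 rad and height (world z) of head_center above 0.1 m), for 0.1 s.
At the end, for the whole second after the job is handed in: The print head with the red cap stands upright (within 0.15 rad) and still on the floor of the white tray, inside its rim (centre within 60 mm along the tray's x and 50 mm along its y of the tray's centre), and the orange lid is still open (more than 1.8 rad) (x of head_center in the frame of tray between -0.06 and 0.06 m and y of head_center in the frame of tray between -0.05 and 0.05 m and z of head_center in the frame of tray between 0.028 and 0.042 m and angle between head_center's own z axis and vertical below 0.15 rad and linear speed of head below 0.02 m/s and angle between orange_lip's own z axis and vertical above 1.8 rad); the robot touches nothing.
It fails at once if the black lid is pushed open (more than 1.0 rad) (angle between dark_lip's own z axis and vertical above 1 rad).
It fails at once if the print head is dropped (falls freely, out of the fingers, faster than 0.8 m/s: more than about 30 mm) (linear speed of head above 0.8 m/s and contact force between head and the fingers below 0.05 N).
It also fails if it takes over 53 s, if anything falls off the work surface, if the arm or the gripper's body presses on something with over 40 N, if the wrist force passes 120 N, or if a joint passes its speed limit or range.

## Working session

There is one attempt and no reset: what is moved stays moved. The work goes in short steps, Python scripts to look and compute and a tool call to move; the robot and the scene stay as the last step left them, time stands still between calls to the robot, and variables do not carry over. Pictures are saved under pics/ and viewed, at most 10 in all, crops included, and the job is handed in when it is done.

Besides the shell and the picture viewer there is one more tool, called after ">>>" by a JSON object that holds its "fn" and its "kwargs", one argument or row to a line. step_arm: Moves the arm, as the interface text tells. Its arguments: {"type":"object","properties":{"commands":{"type":"string"},"newtons":{"type":"number"}},"required":["commands"]}

```bash
mkdir -p pics; ls; cat > h.py <<'E'
from rig import *
import numpy as np, cv2
def save(n,im): cv2.imwrite(f'pics/{n}.png',cv2.cvtColor(im,cv2.COLOR_RGB2BGR))
def ray(cam,px):
    m=camera_model(cam); d=np.linalg.inv(np.array(m['mtx']))@[px[0],px[1],1]; d=np.array(m['rotation'])@d
    return np.array(m['eye'],float),d/np.linalg.norm(d)
def atz(cam,px,z):
    e,d=ray(cam,px); return e+d*(z-e[2])/d[2]
def tri(p1,p2):
    e1,d1=ray('scene',p1); e2,d2=ray('top',p2)
    s=np.linalg.lstsq(np.c_[d1,-d2],e2-e1,rcond=None)[0]; a=e1+s[0]*d1;b=e2+s[1]*d2
    return (a+b)/2,np.linalg.norm(a-b)
def proj(cam,P):
    m=camera_model(cam); q=np.array(m['rotation']).T@(np.array(P)-m['eye']); q=np.array(m['mtx'])@q; return q[:2]/q[2]
E
python3 - <<'E'
from h import *
np.set_printoptions(precision=1,suppress=True)
A=capture('scene');B=capture('top')
save('s0',A);save('t0',B)
for c in ('scene','top'):
    m=camera_model(c);print(c,np.array(m['eye']),np.array(m['rotation']).tolist())
    for l in ('orange_lip','head_center','tray','dark_lip'):
        for r in spot_point(c,l): print(c,l,np.round(r['score'],2),np.array(r['xy']))
print(sense())
E
```

```text
pics
scene [1019.4  190.1  962.1] [-0.18021596966912679, 0.5559110387491866, 0.7697654299078875, -0.2568001249838899]
scene orange_lip 0.89 [266.4 119.5]
scene orange_lip 0.84 [208.5 188.6]
scene head_center 0.36 [309.6 240.1]
scene tray 0.93 [437.9 323.9]
scene tray 0.89 [421.7 245.3]
scene dark_lip 0.92 [308.  240.5]
top [ 169.6  -16.8 1189.3] [-0.0770567862412588, 0.7110885825139289, -0.6945661533494942, 0.07741536109705437]
top orange_lip 0.86 [428.9 172.4]
top head_center 0.41 [419.1 172.6]
top tray 0.93 [239.2 222.6]
top tray 0.63 [219.2 151.3]
top dark_lip 0.81 [322.7 146.1]
{'time_s': 0.5, 'joints': array([-1.6,  0.3,  1.5, -0. ,  1.3, -0.2]), 'dq': array([ 0., -0., -0.,  0.,  0.,  0.]), 'tau': array([ -0. , -41.2, -26. ,  -0. ,   0. ,  -0. ]), 'eef_pos': array([ 123.7, -510.2,  248.3]), 'ee_rot': array([-0. ,  1. ,  0.1, -0. ]), 'force': array([0.6, 0.7, 1.4]), 'wrist_torque': array([-0., -0.,  0.]), 'grip_force': 0.0, 'grip_width': 1.0019073285510398}
```

```bash
python3 - <<'E'
import cv2,numpy as np
a=cv2.imread('pics/s0.png');b=cv2.imread('pics/t0.png')
cv2.imwrite('pics/s0c.png',cv2.resize(a[60:380,140:560],None,fx=1.85,fy=1.85,interpolation=2))
cv2.imwrite('pics/t0c.png',cv2.resize(b[60:360,160:560],None,fx=2,fy=2,interpolation=2))
E
sed -i "s/^def ray/from scipy.spatial.transform import Rotation as R\ndef rot(m): q=m['rotation']; return R.from_quat([*q[1:],q[0]]).as_matrix()\ndef ray/; s/np.array(m\['rotation'\])/rot(m)/g" h.py; cat h.py | head -12
```

```text
from rig import *
import numpy as np, cv2
def save(n,im): cv2.imwrite(f'pics/{n}.png',cv2.cvtColor(im,cv2.COLOR_RGB2BGR))
from scipy.spatial.transform import Rotation as R
def rot(m): q=m['rotation']; return R.from_quat([*q[1:],q[0]]).as_matrix()
def ray(cam,px):
    m=camera_model(cam); d=np.linalg.inv(np.array(m['mtx']))@[px[0],px[1],1]; d=rot(m)@d
    return np.array(m['eye'],float),d/np.linalg.norm(d)
def atz(cam,px,z):
    e,d=ray(cam,px); return e+d*(z-e[2])/d[2]
def tri(p1,p2):
    e1,d1=ray('scene',p1); e2,d2=ray('top',p2)
```

View pics/s0c.png

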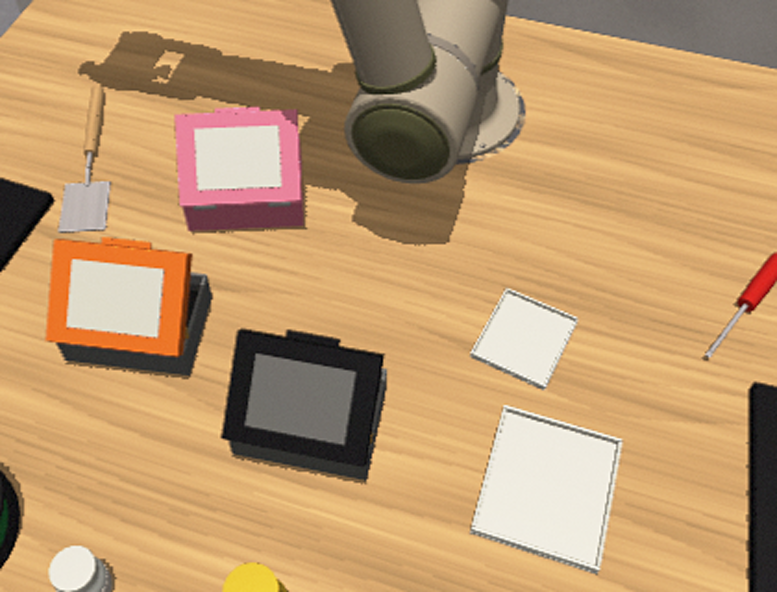

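View pics/t0c.png

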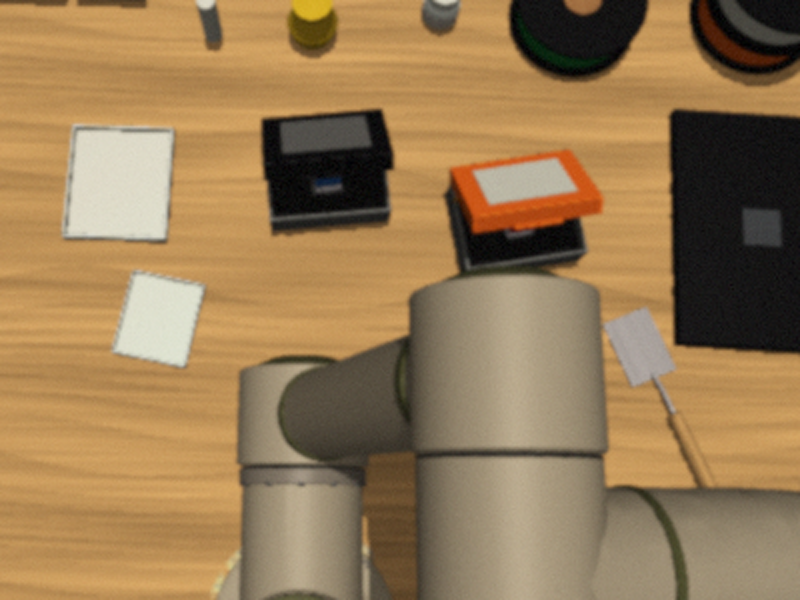

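The pink lidded case (scene 266,119) is a decoy and is shut. The orange lid is at scene (208,189) and top (429,172), with the hinge on the far side. The black one is at scene (308,240) and top (323,146). There are two white trays: the larger is at scene (438,324) and top (219,151), and the smaller at scene (422,245) and top (239,222).

```bash
python3 - <<'E'
from h import *
np.set_printoptions(precision=1,suppress=True)
print('orange',tri([208.5,188.6],[428.9,172.4]))
print('dark',tri([308,240.5],[322.7,146.1]))
print('tray',tri([437.9,323.9],[219.2,151.3]), tri([421.7,245.3],[239.2,222.6]))
# lid back (hinge side) edge and lip directions, case bottom front edge via top crop pixels
f=lambda x,y:[160+x/2,60+y/2]
for n,p,z in [('frontL',f(466,268),50),('frontR',f(584,252),50),('lidbackL',f(450,167),52),('lidbackR',f(570,152),52),('dfL',f(272,222),50),('dfR',f(388,212),50)]:
    print(n,atz('top',p,z))
for p in [(72,127),(174,128),(166,240),(64,237)]: print('trayc',atz('top',f(*p),14))
# lid outline in scene
B=cv2.imread('pics/t0.png')
hsv=cv2.cvtColor(cv2.imread('pics/s0.png'),cv2.COLOR_BGR2HSV)
import itertools
s=sense();print(R.from_quat(np.roll(s['ee_rot'],-1)).as_matrix(), s['ee_rot'].round(4))
E
```

```text
orange (array([ 479.6, -270.9,  139.2]), np.float64(2.3407369467238683))
dark (array([539.2, -16.1, 142.4]), np.float64(5.967038031593913))
tray (array([566.4, 272.3,   0.2]), np.float64(2.828203689766867)) (array([373.3, 204.4, -18.3]), np.float64(5.41977074890271))
frontL [ 445.3 -197.    50. ]
frontR [ 470.3 -350.    50. ]
lidbackL [ 581.4 -177.1   52. ]
lidbackR [ 606.2 -336.2   52. ]
dfL [500.9  55.1  50. ]
dfR [518.2 -95.9  50. ]
trayc [640.5 337.1  14. ]
trayc [642.5 196.9  14. ]
trayc [483.  198.2  14. ]
trayc [483.9 334.8  14. ]
[[ 1.   0.2 -0. ]
 [ 0.2 -1.   0. ]
 [ 0.  -0.  -1. ]] [-0.   1.   0.1 -0. ]
```

```bash
cat >> h.py <<'E'
U=np.array([.987,.161,0]); V=np.array([-.161,.987,0]); HG=np.array([576,-255,0.])
def shift(target,yaw=None):
    s=sense(); r=R.from_quat(np.roll(s['ee_rot'],-1)); M=r.as_matrix()
    d=M.T@(np.array(target,float)-s['eef_pos'])/10
    y=np.arctan2(M[1,0],M[0,0])
    out=[d.round(2),'yaw',round(y,4)]
    if yaw is not None:
        T=np.array([[np.cos(yaw),np.sin(yaw),0],[np.sin(yaw),-np.cos(yaw),0],[0,0,-1]])
        out.append((r.inv()*R.from_matrix(T)).as_rotvec().round(3))
    print(*out)
E
python3 - <<'E'
from h import *
s=sense();print(s['time_s'],s['ee_rot'])
yaw=np.arctan2(.161,.987);print(yaw)
for u,z in [(-145,220),(-145,137)]: shift(HG+U*u+[0,0,z],yaw)
E
```

```text
0.5 [-5.57182269e-06  9.92940684e-01  1.18611963e-01 -5.60299360e-07]
0.16169644717055678
[ 35.52 -15.25   2.83] yaw 0.2378 [-0.     0.     0.076]
[ 35.52 -15.25  11.13] yaw 0.2378 [-0.     0.     0.076]
```

>>> {"fn": "step_arm", "kwargs": {
  "commands": "0 12 -5 1 0 0 0.03; 0 24 -10 2 0 0 0.05; 0 35.5 -15.2 2.8 0 0 0.076; 0 35.5 -15.2 2.8 0 0 0.076; 0 35.5 -15.2 2.8 0 0 0.076; 0 35.5 -15.2 2.8 0 0 0.076; 0 35.5 -15.2 2.8 0 0 0.076; 0 35.5 -15.2 2.8 0 0 0.076; 0 35.5 -15.2 2.8 0 0 0.076; 0 35.5 -15.2 11 0 0 0.076; 0 35.5 -15.2 11 0 0 0.076; 0 35.5 -15.2 11 0 0 0.076; 0 35.5 -15.2 11 0 0 0.076"
}}

```text
time_s: 1.58
eef_pos: [432.5, -278.5, 137.9]
ee_rot: [-0.001, 0.997, 0.081, -0.001]
force: [-0.5, -1.1, 0.6]
grip_width: -0.001
grip_force: 0.0
```

```bash
python3 - <<'E'
from h import *
A=capture('scene');B=capture('top')
im=np.vstack([cv2.resize(A[140:280,150:350],(800,560)[:2],interpolation=2)[:300*2]])
a=cv2.resize(A[150:290,150:330],None,fx=2.2,fy=2.2,interpolation=2); b=cv2.resize(B[120:260,340:520],None,fx=2.2,fy=2.2,interpolation=2)
save('c1',np.hstack([a,b]))
E
```

```text
(no output)
```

View pics/c1.png

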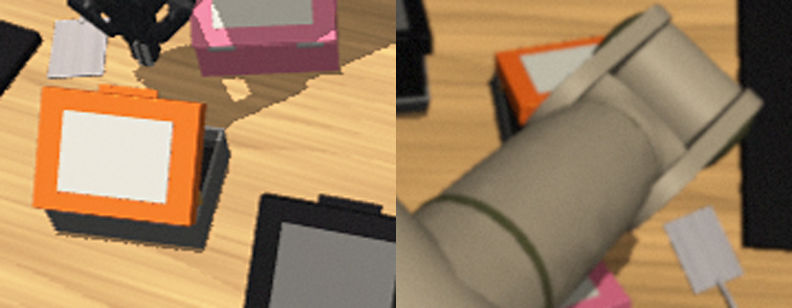

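The fingertips are at crop (145,62), just in front of the orange lip at (128,90). This is the orange case and not the pink one, so I'll push.

>>> {"fn": "step_arm", "kwargs": {
  "commands": "0 2 0 0 0 0 0; 0 3.5 0 0 0 0 0; 0 5 0 -0.4 0 0 0; 0 6.2 0 -0.9 0 0 0; 0 7.4 0 -1.5 0 0 0; 0 8.6 0 -2 0 0 0; 0 9.8 0 -2.4 0 0 0; 0 11 0 -2.7 0 0 0; 0 12.2 0 -2.8 0 0 0; 0 13.4 0 -2.8 0 0 0; 0 14.6 0 -2.8 0 0 0; 0 15.8 0 -2.8 0 0 0; 0 16.8 0 -2.8 0 0 0; 0 16.8 0 -2.8 0 0 0"
}}

```text
time_s: 2.85
eef_pos: [600.0, -252.6, 169.1]
ee_rot: [0.001, 0.997, 0.081, 0.002]
force: [0.3, -0.4, -0.5]
grip_width: 0.0
grip_force: 0.0
```

>>> {"fn": "step_arm", "kwargs": {
  "commands": "0 0 0 -3 0 0 0; 0 -3 0 -6 0 0 0; 0 -7 0 -9 0 0 0; 1 -11 0 -12 0 0 0; 1 -15 0 -14 0 0 0; 1 -18 0 -16 0 0 0; 1 -21 0 -16 0 0 0; 1 -21 0 -16 0 0 0; 1 -21 0 -16 0 0 0"
}}

```text
time_s: 3.6
eef_pos: [389.6, -286.4, 328.9]
ee_rot: [0.002, 0.997, 0.079, 0.001]
force: [0.8, -0.0, -0.3]
grip_width: 0.856
grip_force: 0.0
```

```bash
python3 - <<'E'
from h import *
np.set_printoptions(precision=1,suppress=True)
A=capture('scene');B=capture('top')
for l in ('orange_lip','head_center'):
  for c in ('scene','top'):
    for r in spot_point(c,l): print(c,l,round(r['score'],2),np.array(r['xy']))
a=cv2.resize(A[150:290,150:330],None,fx=2.2,fy=2.2,interpolation=2); b=cv2.resize(B[100:240,340:520],None,fx=2.2,fy=2.2,interpolation=2)
save('c2',np.hstack([a,b]))
for n,P in (('lip',HG+U*53+[0,0,168]),('head',HG-U*63+[0,0,37]),('headtop',HG-U*63+[0,0,68])): print(n,P,proj('scene',P),proj('top',P))
E
```

```text
scene orange_lip 0.93 [181.4 237.8]
scene orange_lip 0.7 [269.9 120. ]
top orange_lip 0.59 [420.  109.9]
scene head_center 0.6 [212.2 227.9]
top head_center 0.66 [418.2 171.9]
lip [ 628.3 -246.5  168. ] [182.6 239.1] [420.3 109.3]
head [ 513.8 -265.1   37. ] [213.6 227.8] [417.8 170.5]
headtop [ 513.8 -265.1   68. ] [210.9 220.2] [420.3 167.1]
```

View pics/c2.png

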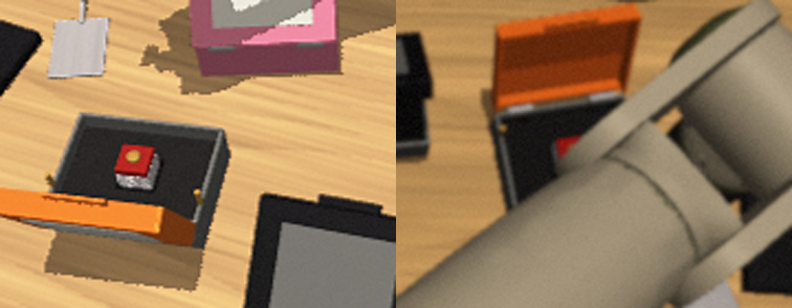

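The orange lid lies open at its stop. The red-capped head shows in the pocket at scene crop (137,158), about (212,222) in the full picture.

```bash
python3 - <<'E'
from h import *
np.set_printoptions(precision=1,suppress=True)
P=tri([212.2,227.9],[418.2,171.9]);print(P)
A=cv2.cvtColor(cv2.imread('pics/c2.png'),cv2.COLOR_BGR2HSV)[100:200,90:180]
m=((A[...,0]<6)|(A[...,0]>172))&(A[...,1]>180)&(A[...,2]>120)
y,x=np.nonzero(m);rc=cv2.minAreaRect(np.c_[x,y].astype(np.float32));print(m.sum(),rc)
c=[150+(90+rc[0][0]+.5)/2.2-.5,150+(100+rc[0][1]+.5)/2.2-.5];print(c,atz('scene',c,60),atz('scene',c,68))
print(P[0],)
for z in (140,52): shift([514,-266,z],.1617)
E
```

```text
(array([ 512.1, -268.9,   32.1]), np.float64(3.3831012403551224))
687 ((43.82080841064453, 58.66474151611328), (34.97315216064453, 28.282636642456055), 8.746162414550781)
[210.55491291392934, 221.84760978005147] [ 513.7 -267.9   60. ] [ 518.2 -263.9   68. ]
[ 512.1 -268.9   32.1]
[12.4  0.1 18.6] yaw 0.1628 [-0.  0.  0.]
[12.4  0.1 27.4] yaw 0.1628 [-0.  0.  0.]
```

>>> {"fn": "step_arm", "kwargs": {
  "commands": "1 4 0 3.5 0 0 0; 1 8 0 7 0 0 0; 1 12.4 0.1 10 0 0 0; 1 12.4 0.1 14 0 0 0; 1 12.4 0.1 18 0 0 0; 1 12.4 0.1 21 0 0 0; 1 12.4 0.1 24 0 0 0; 1 12.4 0.1 26 0 0 0; 1 12.4 0.1 27.3 0 0 0; 1 12.4 0.1 27.3 0 0 0; 1 12.4 0.1 27.3 0 0 0"
}}

```text
time_s: 4.82
eef_pos: [514.2, -266.3, 52.9]
ee_rot: [-0.0, 0.997, 0.081, -0.0]
force: [0.2, 0.0, 0.6]
grip_width: 1.0
grip_force: 0.0
```

>>> {"fn": "step_arm", "kwargs": {
  "commands": "0.3 0 0 0 0 0 0; 0.3 0 0 0 0 0 0; 0.3 0 0 0 0 0 0; 0.3 0 0 0 0 0 0; 0.3 0 0 0 0 0 0; 0.3 0 0 0 0 0 0; 0.2 0 0 0 0 0 0; 0.2 0 0 0 0 0 0; 0.2 0 0 0 0 0 0; 0.2 0 0 0 0 0 0",
  "newtons": 40
}}

```text
time_s: 5.65
eef_pos: [514.3, -266.9, 54.1]
ee_rot: [0.0, 0.997, 0.081, 0.0]
force: [-1.2, 1.3, 7.0]
grip_width: 0.391
grip_force: 41.4
```

>>> {"fn": "step_arm", "kwargs": {
  "commands": "0.2 0 0 -1 0 0 0; 0.2 0 0 -2.5 0 0 0; 0.2 0 0 -4.5 0 0 0; 0.2 0 0 -7 0 0 0; 0.2 0 0 -10 0 0 0; 0.2 0 0 -13 0 0 0; 0.2 0 0 -15 0 0 0; 0.2 0 0 -15 0 0 0; 0.2 0 0 -15 0 0 0; 0.2 0 0 -15 0 0 0"
}}

```text
time_s: 6.48
eef_pos: [513.4, -266.3, 202.1]
ee_rot: [-0.001, 0.997, 0.081, -0.001]
force: [0.4, -0.5, -2.0]
grip_width: 0.392
grip_force: 40.7
```

```bash
python3 - <<'E'
from h import *
np.set_printoptions(precision=1,suppress=True)
A=capture('scene')
for r in spot_point('scene','head_center')[:2]: print(r)
for r in spot_point('scene','orange_lip')[:2]: print(r)
print(proj('scene',sense()['eef_pos']-[0,0,17]))
save('c3',cv2.resize(A[100:300,130:380],None,fx=2.5,fy=2.5,interpolation=2))
for P in [(540,-80,204),(562,268,204),(562,268,70)]: shift(P,.0)
E
```

```text
{'xy': [195.0, 186.1], 'score': 0.98}
{'xy': [435.9, 320.6], 'score': 0.28}
{'xy': [183.3, 236.3], 'score': 0.85}
{'xy': [266.4, 119.2], 'score': 0.72}
[199.  187.6]
[  5.6 -18.   -0.2] yaw 0.1618 [-0.   0.   0.2]
[ 13.4 -52.   -0.1] yaw 0.1618 [-0.   0.   0.2]
[ 13.4 -51.9  13.3] yaw 0.1618 [-0.   0.   0.2]
```

View pics/c3.png

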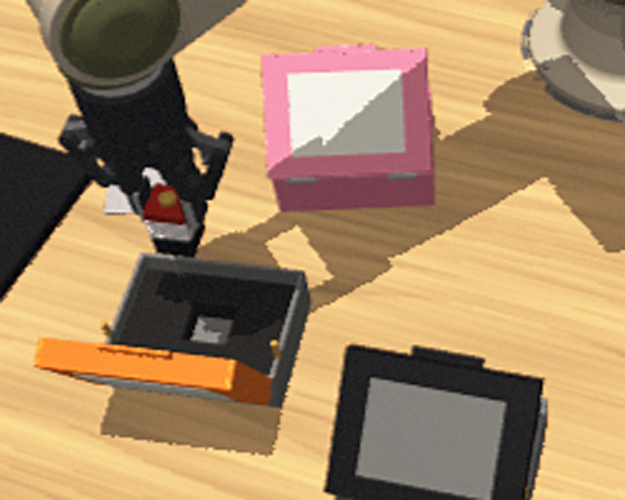

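The head is held and its cap is up (crop 165,205). The lid is still open and the pocket is empty. I'll carry it over to the larger tray at about (564,269).

>>> {"fn": "step_arm", "kwargs": {
  "commands": "0.2 0 -0.5 -2 0 0 0; 0.2 0.5 -2 -4 0 0 0; 0.2 1.2 -4.5 -6 0 0 0; 0.2 2 -7.5 -7 0 0 0; 0.2 3 -11 -7 0 0 0; 0.2 4 -14.5 -7 0 0 0; 0.2 4.9 -18 -7 0 0 0; 0.2 5.8 -21.5 -7 0 0 0; 0.2 6.7 -25 -7 0 0 0; 0.2 7.6 -28.5 -7 0 0 0; 0.2 8.5 -32 -7 0 0 0; 0.2 9.4 -35.5 -7 0 0 0; 0.2 10.3 -39 -7 0 0 0; 0.2 11.2 -42.5 -7 0 0 0; 0.2 12 -46 -6 0 0 0; 0.2 12.8 -49 -4 0 0 0; 0.2 13.3 -51 -2 0 0 0; 0.2 13.6 -52 0 0 0 0; 0.2 13.6 -52 1 0 0 0; 0.2 13.6 -52 1 0 0 0"
}}

```text
time_s: 8.3
eef_pos: [563.3, 268.1, 190.1]
ee_rot: [0.001, 0.997, 0.081, -0.003]
force: [-0.1, -1.0, -2.5]
grip_width: 0.391
grip_force: 40.7
```

```bash
python3 - <<'E'
from h import *
np.set_printoptions(precision=1,suppress=True)
A=capture('scene');B=capture('top')
for c in ('scene','top'):
    print(c,[(np.array(r['xy']),round(r['score'],2)) for r in spot_point(c,'head_center')[:2]],proj(c,sense()['eef_pos']-[0,0,17]))
a=cv2.resize(A[200:380,360:520],None,fx=2.5,fy=2.5,interpolation=2); b=cv2.resize(B[70:250,150:310],None,fx=2.5,fy=2.5,interpolation=2)
save('c4',np.hstack([a,b]))
for P in [(564,269,75),(564,269,53)]: shift(P)
E
```

```text
scene [(array([449.9, 282.9]), 0.89)] [451.8 283.2]
top [(array([204.6, 128.3]), 0.56), (array([219.1, 150.3]), 0.55)] [204.2 127.6]
[-0.1 -0.2 12. ] yaw 0.1606
[-0.1 -0.2 14.2] yaw 0.1606
```

View pics/c4.png

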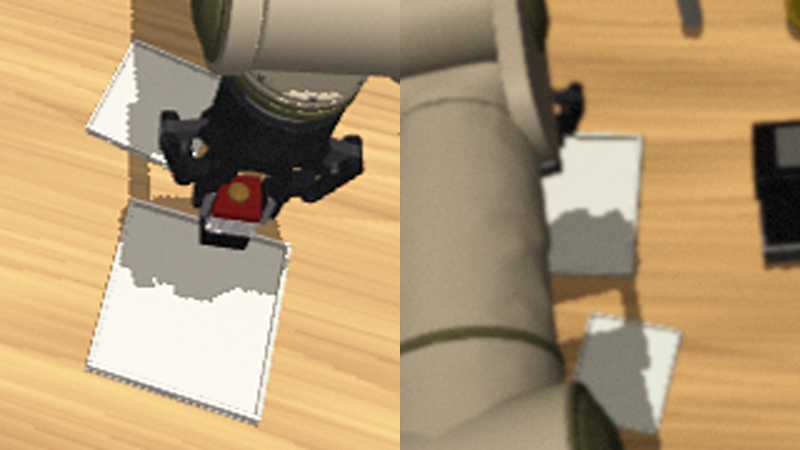

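The head hangs upright at scene (450,283), over the larger tray. I'll lower it until I feel contact.

>>> {"fn": "step_arm", "kwargs": {
  "commands": "0.2 0 0 2 0 0 0; 0.2 0 0 4.5 0 0 0; 0.2 0 0 7 0 0 0; 0.2 0 0 9.5 0 0 0; 0.2 0 0 11.5 0 0 0; 0.2 0 0 12.8 0 0 0; 0.2 0 0 13.3 0 0 0; 0.2 0 0 13.5 0 0 0; 0.2 0 0 13.5 0 0 0; 0.2 0 0 13.5 0 0 0"
}}

```text
time_s: 9.33
eef_pos: [565.2, 268.5, 59.8]
ee_rot: [-0.0, 0.997, 0.081, 0.001]
force: [0.1, -0.7, -1.8]
grip_width: 0.39
grip_force: 40.7
```

>>> {"fn": "step_arm", "kwargs": {
  "commands": "0.2 0 0 0.1 0 0 0; 0.2 0 0 0.2 0 0 0; 0.2 0 0 0.3 0 0 0; 0.2 0 0 0.3 0 0 0; 0.2 0 0 0.3 0 0 0"
}}

```text
time_s: 9.75
eef_pos: [564.4, 268.5, 55.3]
ee_rot: [-0.0, 0.997, 0.081, 0.0]
force: [0.3, 0.6, -1.2]
grip_width: 0.391
grip_force: 40.7
```

>>> {"fn": "step_arm", "kwargs": {
  "commands": "0.2 0 0 0.05 0 0 0; 0.2 0 0 0.1 0 0 0; 0.2 0 0 0.15 0 0 0; 0.2 0 0 0.2 0 0 0; 0.2 0 0 0.2 0 0 0; 0.2 0 0 0.2 0 0 0"
}}

```text
time_s: 10.25
eef_pos: [564.4, 268.5, 53.2]
ee_rot: [-0.0, 0.997, 0.081, -0.0]
force: [-0.3, 0.3, -2.1]
grip_width: 0.393
grip_force: 40.7
```

>>> {"fn": "step_arm", "kwargs": {
  "commands": "0.2 0 0 0.05 0 0 0; 0.2 0 0 0.1 0 0 0; 0.2 0 0 0.15 0 0 0; 0.2 0 0 0.15 0 0 0; 0.2 0 0 0.15 0 0 0"
}}

```text
time_s: 10.67
eef_pos: [564.5, 268.4, 52.1]
ee_rot: [-0.0, 0.997, 0.081, 0.0]
force: [-1.4, -0.9, 3.3]
grip_width: 0.393
grip_force: 41.1
```

The wrist force went from -2 N to +3 N, so the head is on the tray floor. I'll release it and back off.

>>> {"fn": "step_arm", "kwargs": {
  "commands": "0.42 0 0 0 0 0 0; 0.5 0 0 0 0 0 0; 0.6 0 0 0 0 0 0; 0.8 0 0 0 0 0 0; 1 0 0 0 0 0 0; 1 0 0 0 0 0 0; 1 0 0 0 0 0 0; 1 0 0 0 0 0 0; 1 0 0 0 0 0 0; 1 0 0 -2 0 0 0; 1 0 0 -5 0 0 0; 1 0 0 -8 0 0 0; 1 0 0 -11 0 0 0; 1 -3 0 -14 0 0 0; 1 -7 0 -15 0 0 0; 1 -11 0 -15 0 0 0; 1 -15 0 -15 0 0 0; 1 -18 0 -15 0 0 0; 1 -18 0 -15 0 0 0"
}}

```text
time_s: 12.25
eef_pos: [382.2, 239.0, 201.9]
ee_rot: [0.0, 0.997, 0.082, -0.001]
force: [1.8, -0.8, 0.8]
grip_width: 1.001
grip_force: 0.0
```

```bash
python3 - <<'E'
from h import *
np.set_printoptions(precision=1,suppress=True)
A=capture('scene');B=capture('top')
p=spot_point('scene','head_center')[0];q=spot_point('top','head_center');print(p,q[:2])
print(tri(p['xy'],q[0]['xy']) if q else 0, atz('scene',p['xy'],35))
print([r for r in spot_point('scene','orange_lip')])
save('c5',cv2.resize(A[130:380,150:520],None,fx=2.1,fy=2.1,interpolation=2))
E
```

```text
{'xy': [436.6, 314.8], 'score': 0.93} [{'xy': [214.8, 147.3], 'score': 0.56}]
(array([564.8, 268.9,  39.9]), np.float64(9.754168832188764)) [563.8 264.5  35. ]
[{'xy': [266.8, 119.8], 'score': 0.91}, {'xy': [182.4, 237.7], 'score': 0.68}]
```

View pics/c5.png

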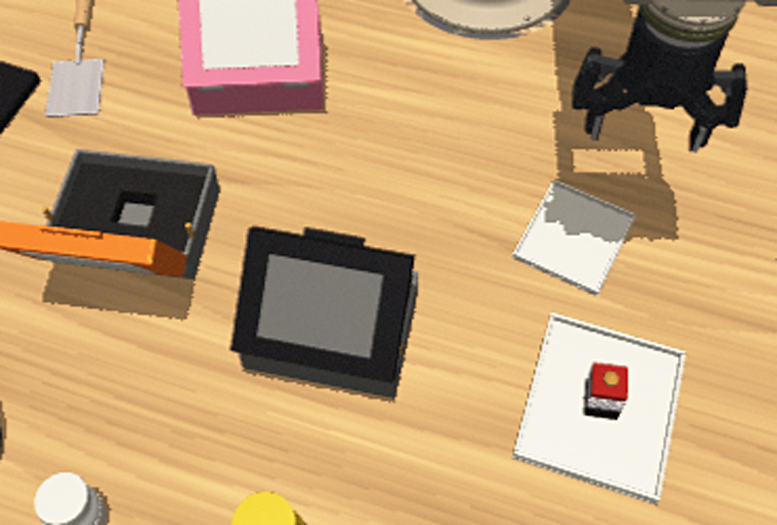

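The red-capped head stands upright near the middle of the larger tray (crop 607,388). The orange lid is open, the black lid is unchanged, and the gripper is clear.

```bash
python3 -c "
from rig import *
print(finish_job())"
```

```text
the job is handed in; nothing more can be done
None
```

I handed the job in at about 13 s: the orange lid is open at its stop, the red-capped head stands upright near the centre of the larger white tray, and the black lid is as it was; the interface gave no verdict back.

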